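Take the nearly used-up tape roll off its post

TASK

Two rolls of brown paper tape sit on upright wooden posts. Slide the nearly used-up one, the roll of smaller diameter, up off its post and set it down flat on the floor of the shallow metal tray, without dropping it from a height; leave the full roll on its own post.

Things in the scene. Friction and masses are not known exactly. Their poses are not given: they have to be found in the camera images.
- small_roll: the nearly used-up roll of brown kraft paper tape: an upright ring 46 mm outside diameter, 36 mm tall, with a 27 mm hole, 35 to 70 g; loose on its post, standing on the post's shoulder 26 mm above the table. Origin: centre of its underside; z is its axis, up.
- full_roll: the full roll of the same brown tape, 70 mm outside diameter, 36 mm tall, 27 mm hole, on a second post just like the first; it stays there. Origin: centre of its underside; z up.
- small_stand: the fixed dark wooden stand under the small roll: a round foot 84 mm in diameter and 14 mm high, on it a shoulder 34 mm in diameter that reaches to 26 mm, and a smooth upright post 19 mm in diameter whose tapered tip is 76 mm above the table (14 mm above the roll's top). Origin: centre of the foot's underside, on the table; z along the post, up.
- tray: a fixed, empty, shallow aluminium tray, 128 mm (its x) by 158 mm (its y) outside, walls 4 mm thick and 22 mm high, floor top 4 mm above the table. Origin: centre of its underside; z up.

How it is judged:
By the outcome, as a careful person would: the job done as asked, in the order asked, and still so for the second after the job is handed in, with the robot touching nothing.
It also fails if it takes over 35 s, if anything falls off the work surface, if the arm or the gripper's body presses on something with over 40 N, if the wrist force passes 120 N, or if a joint passes its speed limit or range.

ROBOT

A 6-joint arm with a two-finger parallel gripper is mounted at the origin on the work surface. World frame = base frame: x ahead of the robot, y to its left, z up, the work surface at z = 0. Lengths are in m, angles in rad, forces in N, time in s.
With the tool pointing down it reaches from about 0.4 to 0.925 m from the base axis. Payload 12.5 kg.
Tool frame: the origin (TCP) lies between the finger pads; the fingertips stand 11 mm ahead of it and the grasp point (between the pads) lies 8 mm behind it; z points along the fingers, y is the line along which they close (so a half turn about z gives the same grasp; the last joint's range is limited). The gripper opens to 95 mm and grips with 3 to 60 N. Pads are 20 mm wide; open, the fingers measure 119 mm over their backs; the gripper's body (75 mm by 180 mm) begins 59 mm behind the grasp point.
Start: joints at [1.233, 0.491, 1.559, -0, 1.092, -0.106], TCP at [0.144, 0.608, 0.226] pointing down, gripper open.
Joint ranges: [-3.1, 3.1], [-0.84, 2.19], [0.05, 2.79], [-1.13, 4.28], [0.06, 2.93], [-2.69, 2.69]. Speed limits (rad/s): [2.22, 2.22, 2.79, 3.14, 3.14, 3.14].

INTERFACE

Orientations are given as a 3x3 rotation matrix whose columns are the frame's x, y, z axes.
In Python, from workcell import state, get_image, camera_info, close_job gives the robot as it stands. The module is installed in compiled form; this text tells all that it offers.
- The arm moves only by the tool apply_moves, never from a script. Its argument "plan" is a list of rows, each a list of 3 entries, a list of its own where there are three numbers: the opening, from 0 (shut) to 1 (fully open), then the shift along the world's x, y, z in units of 400 mm (1.0 is 400 mm), then the turn about the world's z in units of 2 rad (1.0 is 2 rad). A call has 1 to 5 rows; each row is the pose to reach, as a shift and turn from the pose commanded when the call began; what a row does not reach only later rows make up. A row lasts 1/8 s, in which the tool goes at most 62.5 mm and 10.7 degrees, less where a joint would pass 70% of its speed; a pose out of reach is approached as far as the arm can. A call with a number of a shift or a turn outside -1 to 1 is refused whole. A call with a gripper value outside its range is refused whole. The fingers move at their own pace and stop on an object; "grip_force" is the grip in N (left out, the last holds). Time passes only in rows, so rows that repeat a pose let the fingers close. It gives the time, the measured TCP pose, the force, the opening and the grip force at its end, in the units of the state.
- state(): the state, without advancing time (a new reading comes with each control period).
- get_image(name): name is "scene" or "top" or "wrist"; returns (picture, depth): 480x640x3 uint8, red, green, blue; 480x640 float32, m along the optical axis (not along the pixel's ray), 0 where there is no reading.
- camera_info(name): a dict with "intrinsics" (3x3 intrinsics, pixels), "D" ([k1, k2, p1, p2, k3] as OpenCV has them; the pictures are not rectified), "T" (4x4, takes a point from camera to world coordinates); the wrist camera has in their place "hand_eye" (4x4, takes a point from camera to tool coordinates, whose origin is the TCP and whose axes are the flange's). Camera axes: x right, y up, looking along -z (the intrinsics and any distortion apply to the point x, -y, -z); pixel columns grow to the right and rows downward; lengths in m; the calibration is good to about 2 mm. A picture is of the moment at which its call begins: read the wrist's pose just before it. camera_info takes no time and is no camera call.
- close_job(): hands the job in; it is judged then, once.
The state is a dict: "t": time; "joint_pos": joint angles; "joint_velocities": joint speeds; "joint_efforts": joint torques, N m; "eef_pos": TCP position; "eef_rot": TCP orientation; "contact_force": force on the tool from outside, world axes, zero at the start; "wrist_torque": the same for the moment, N m; "opening": opening from 0.0 (shut) to 1.0 (fully open); "grasp_force": force on a finger pad.
Only numpy, scipy, OpenCV 4.12 (cv2) and the standard library are available. Lean on these libraries where they do the work, as an engineer would, in place of code of your own. Each camera call takes 0.05 s, during which the arm holds its last target. There are 200 camera calls.

## Working session

There is one attempt and no reset: what is moved stays moved. The work goes in short steps, Python scripts to look and compute and a tool call to move; the robot and the scene stay as the last step left them, time stands still between calls to the robot, and variables do not carry over. Pictures are saved under pics/ and viewed, at most 10 in all, crops included, and the job is handed in when it is done.

Besides the shell and the picture viewer there is one more tool, called after ">>>" by a JSON object that holds its "method" and its "body", one argument or row to a line. apply_moves: Moves the arm, as the interface text tells. Shifts and turns lie within -1 to 1; 1 stands for 400 mm of shift or 2 rad of turn. Its arguments: {"type":"object","properties":{"plan":{"type":"array"},"grip_force":{"type":"number"}},"required":["plan"]}

```bash
mkdir -p pics
cat > h.py <<'E'
import numpy as np, cv2
from workcell import state,get_image,camera_info
def cam(n,s=None):
    c=camera_info(n);K=np.array(c["intrinsics"]);D=np.array(c["D"])
    if "T" in c: T=np.array(c["T"])
    else:
        E=np.eye(4);E[:3,:3]=s["eef_rot"];E[:3,3]=s["eef_pos"];T=E@np.array(c["hand_eye"])
    return K,D,T
def plane(px,z,C):
    K,D,T=C
    u=cv2.undistortPoints(np.array(px,float).reshape(-1,1,2),K,D).reshape(-1,2)
    d=np.c_[u[:,0],-u[:,1],-np.ones(len(u))]@T[:3,:3].T
    o=T[:3,3];return o+d*((z-o[2])/d[:,2])[:,None]
def cloud(dep,C):
    v,u=np.nonzero(dep>0);K,D,T=C
    n=cv2.undistortPoints(np.c_[u,v].astype(float).reshape(-1,1,2),K,D).reshape(-1,2)
    z=dep[v,u];P=np.c_[n[:,0]*z,-n[:,1]*z,-z]@T[:3,:3].T+T[:3,3]
    out=np.full(dep.shape+(3,),np.nan);out[v,u]=P;return out
E
python3 - <<'E'
from h import *
s=state();print(s["eef_pos"],s["eef_rot"],s["opening"])
for n in("top","scene","wrist"):
    p,d=get_image(n);cv2.imwrite(f"pics/{n}0.png",p[:,:,::-1]);np.savez(f"{n}0.npz",p=p,d=d)
    print(n,cam(n,s)[2][:3].round(2).tolist(),(d>0).mean())
a=cv2.imread("pics/top0.png");b=cv2.imread("pics/scene0.png")
E
```

```text
[0.14347847 0.60805596 0.22505924] [[-9.73254899e-01  2.29727575e-01 -3.78208488e-04]
 [ 2.29727852e-01  9.73254328e-01 -1.06124854e-03]
 [ 1.24294994e-04 -1.11975037e-03 -9.99999365e-01]] 0.9976740290492256
top [[0.01, 1.0, -0.07, 0.47], [-1.0, 0.01, -0.02, -0.01], [-0.02, 0.07, 1.0, 0.84]] 0.9959505208333334
scene [[-0.16, -0.73, 0.66, 1.21], [0.99, -0.11, 0.11, 0.13], [-0.01, 0.67, 0.74, 0.81]] 0.9958138020833334
wrist [[0.23, -0.93, -0.28, 0.06], [0.97, 0.22, 0.07, 0.63], [-0.0, -0.29, 0.96, 0.38]] 0.995927734375
```

View pics/top0.png

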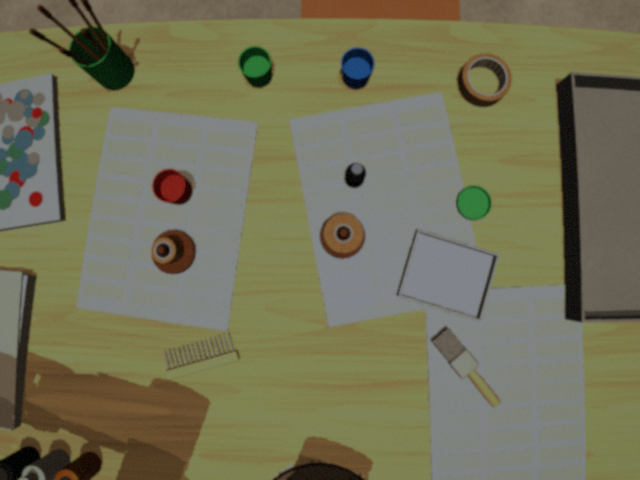

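View pics/scene0.png

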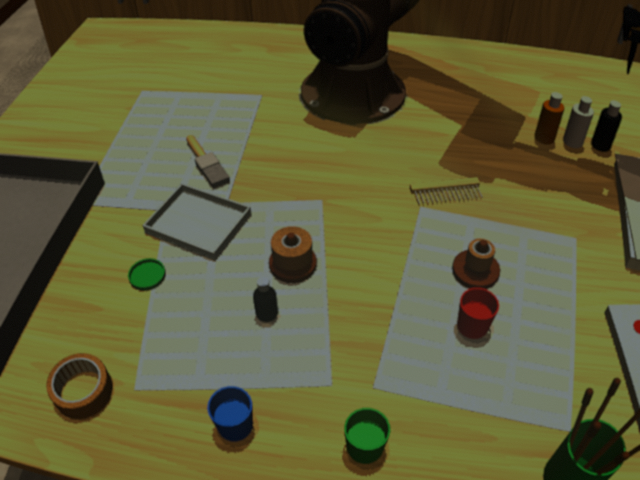

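The top view shows the small roll on its stand at about (165,250) with a red cup at (172,187). The full roll is at (343,233) with a black bottle at (355,174), and the tray is at (447,273).

Run:
```python
from h import *
s=state()
for n in("top","scene"):
    f=np.load(n+"0.npz");C=cam(n,s);P=cloud(f["d"].astype(float),C)
    x,y,z=P[...,0],P[...,1],P[...,2]
    g=plane([[165,250],[172,187],[447,273],[343,233]],0.04,cam("top",s))
    print(n)
    for nm,q,r,lo,hi in(("roll",g[0],.05,.055,.068),("tip",g[0],.05,.071,.09),("full",g[3],.06,.055,.068),("cup",g[1],.04,.03,.2)):
        m=(np.hypot(x-q[0],y-q[1])<r)&(z>lo)&(z<hi)
        if m.sum()>5:
            c,rad=cv2.minEnclosingCircle(np.c_[x[m],y[m]].astype(np.float32)*1000)
            print(nm,q.round(3),m.sum(),np.round(c),round(rad),np.percentile(z[m],[5,50,98]).round(3))
    m=(np.hypot(x-g[2][0],y-g[2][1])<.12)&(z>.014)&(z<.03)
    k=cv2.connectedComponents(m.astype(np.uint8))[1]
    b=np.argmax(np.bincount(k[k>0]));m=k==b
    r=cv2.minAreaRect(np.c_[x[m],y[m]].astype(np.float32)*1000);print("tray",m.sum(),r,np.median(z[m]))
# tray floor colour blob in top
p=np.load("top0.npz")["p"];C=cam("top",s)
hsv=cv2.cvtColor(p,cv2.COLOR_RGB2HSV);m=((hsv[...,1]<60)&(hsv[...,2]>70)).astype(np.uint8)
k=cv2.connectedComponents(m,connectivity=4)[1];m=(k==k[273,447]).astype(np.uint8)
c=max(cv2.findContours(m,0,2)[0],key=cv2.contourArea)
r=cv2.minAreaRect(plane(c.reshape(-1,2),.004,C)[:,:2].astype(np.float32)*1000);print("floor",r)
```

```text
top
roll [0.51  0.283 0.04 ] 405 [510. 279.] 23 [0.057 0.062 0.065]
tip [0.51  0.283 0.04 ] 81 [510. 279.] 9 [0.071 0.075 0.078]
full [ 0.544 -0.037  0.04 ] 1092 [543. -37.] 35 [0.06  0.062 0.065]
cup [0.626 0.275 0.04 ] 1013 [625. 275.] 32 [0.031 0.037 0.064]
tray 832 ((471.9203796386719, -231.2783203125), (160.3201904296875, 129.32821655273438), 73.18233489990234) 0.021482888847321746
scene
roll [0.51  0.283 0.04 ] 390 [511. 281.] 26 [0.056 0.061 0.066]
tip [0.51  0.283 0.04 ] 65 [512. 279.] 9 [0.071 0.074 0.077]
full [ 0.544 -0.037  0.04 ] 1000 [543. -36.] 36 [0.057 0.061 0.065]
cup [0.626 0.275 0.04 ] 1310 [625. 275.] 33 [0.031 0.045 0.063]
tray 973 ((471.3132019042969, -231.482177734375), (162.73594665527344, 132.20623779296875), 72.67671203613281) 0.01948280036550054
floor ((452.0994873046875, -354.6287841796875), (780.3927612304688, 718.88671875), 10.26347827911377)
```

>>> {"method": "apply_moves", "body": {
  "plan": [
    [1, [0.115, -0.103, 0], 0],
    [1, [0.23, -0.206, 0], 0],
    [1, [0.345, -0.309, 0], 0],
    [1, [0.46, -0.412, 0], 0],
    [1, [0.575, -0.515, 0], 0]
  ]
}}

```text
t: 0.78
eef_pos: [0.3748, 0.4008, 0.2256]
eef_rot: [[-0.973, 0.23, 0.0], [0.23, 0.973, 0.0], [0.0, 0.0, -1.0]]
contact_force: [0.3, 0.5, 0.4]
opening: 0.995
grasp_force: 0.0
```

>>> {"method": "apply_moves", "body": {
  "plan": [
    [1, [0.115, -0.103, 0], 0],
    [1, [0.23, -0.206, 0], 0],
    [1, [0.341, -0.306, 0], 0],
    [1, [0.341, -0.306, -0.1], 0],
    [1, [0.341, -0.306, -0.1], 0]
  ]
}}

```text
t: 1.4
eef_pos: [0.5091, 0.2789, 0.1835]
eef_rot: [[-0.973, 0.231, -0.005], [0.231, 0.973, -0.002], [0.004, -0.003, -1.0]]
contact_force: [0.3, -0.2, 0.7]
opening: 0.998
grasp_force: 0.0
```

```bash
cat > w.py <<'E'
from h import *
import sys
s=state();p,d=get_image("wrist");C=cam("wrist",s);cv2.imwrite(f"pics/{sys.argv[1]}.png",p[:,:,::-1])
print(s["t"],s["eef_pos"],s["eef_rot"][:,1],s["opening"],s["contact_force"])
P=cloud(d.astype(float),C);x,y,z=P[...,0],P[...,1],P[...,2]
for lo,hi in((.057,.067),(.071,.08)):
    m=(np.hypot(x-.51,y-.28)<.035)&(z>lo)&(z<hi)
    if m.sum()>5:
        c,r=cv2.minEnclosingCircle(np.c_[x[m],y[m]].astype(np.float32)*1000);print(m.sum(),c,r,np.median(z[m]))
E
python3 w.py w1
```

```text
1.4 [0.50909345 0.27889027 0.18346407] [ 0.23095316  0.97296047 -0.00292518] 0.9982546218679571 [ 0.32392021 -0.23813181  0.69380053]
1633 (508.55401611328125, 279.5068359375) 22.990530014038086 0.06233035334682829
370 (508.4573669433594, 279.3397216796875) 9.187806129455566 0.07544447118774211
```

View pics/w1.png

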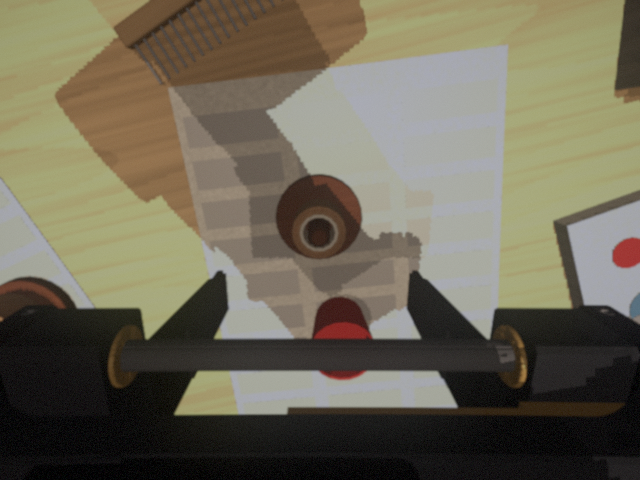

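The wrist view shows the small roll at (319,228), midway between the fingers at columns 220 and 415. The cup at (341,335) is clear of both fingers. The measured roll position of (0.509, 0.2795) agrees with the other views, so I'm going down to grip.

>>> {"method": "apply_moves", "body": {
  "plan": [
    [1, [0, 0, -0.12], 0],
    [1, [0, 0, -0.22], 0],
    [1, [0, 0, -0.31], 0],
    [1, [0, 0, -0.36], 0],
    [1, [0, 0, -0.36], 0]
  ],
  "grip_force": 12
}}

```text
t: 2.08
eef_pos: [0.5097, 0.2807, 0.0418]
eef_rot: [[-0.974, 0.228, -0.001], [0.228, 0.974, -0.0], [0.001, -0.0, -1.0]]
contact_force: [-0.0, 0.2, 0.5]
opening: 1.0
grasp_force: 0.0
```

>>> {"method": "apply_moves", "body": {
  "plan": [
    [0.55, [0, 0, 0], 0],
    [0.55, [0, 0, 0], 0],
    [0.3, [0, 0, 0], 0],
    [0.3, [0, 0, 0], 0],
    [0.3, [0, 0, 0], 0]
  ]
}}

```text
t: 2.7
eef_pos: [0.51, 0.2799, 0.0418]
eef_rot: [[-0.973, 0.23, 0.0], [0.23, 0.973, 0.0], [-0.0, 0.0, -1.0]]
contact_force: [0.2, -0.1, -0.1]
opening: 0.532
grasp_force: 0.0
```

>>> {"method": "apply_moves", "body": {
  "plan": [
    [0.3, [0, 0, 0], 0],
    [0.3, [0, 0, 0], 0],
    [0.3, [0, 0, 0], 0],
    [0.3, [0, 0, 0], 0],
    [0.3, [0, 0, 0], 0]
  ]
}}

```text
t: 3.32
eef_pos: [0.51, 0.2799, 0.0417]
eef_rot: [[-0.973, 0.23, 0.0], [0.23, 0.973, 0.0], [-0.0, 0.0, -1.0]]
contact_force: [0.2, 0.0, 2.5]
opening: 0.485
grasp_force: 12.0
```

>>> {"method": "apply_moves", "body": {
  "plan": [
    [0.3, [0, 0, 0.03], 0],
    [0.3, [0, 0, 0.08], 0],
    [0.3, [0, 0, 0.14], 0],
    [0.3, [0, 0, 0.22], 0],
    [0.3, [0, 0, 0.3], 0]
  ]
}}

```text
t: 3.95
eef_pos: [0.5098, 0.2799, 0.1633]
eef_rot: [[-0.973, 0.23, 0.0], [0.23, 0.973, 0.0], [-0.0, 0.0, -1.0]]
contact_force: [1.8, 0.1, -0.5]
opening: 0.486
grasp_force: 12.0
```

>>> {"method": "apply_moves", "body": {
  "plan": [
    [0.3, [-0.01, -0.11, 0], 0],
    [0.3, [-0.02, -0.25, 0], 0],
    [0.3, [-0.03, -0.39, 0], 0],
    [0.3, [-0.04, -0.53, 0], 0],
    [0.3, [-0.05, -0.67, 0], 0]
  ]
}}

```text
t: 4.58
eef_pos: [0.4897, 0.0103, 0.1624]
eef_rot: [[-0.973, 0.23, 0.001], [0.23, 0.973, 0.0], [-0.001, 0.0, -1.0]]
contact_force: [1.7, 0.3, -0.5]
opening: 0.487
grasp_force: 12.0
```

>>> {"method": "apply_moves", "body": {
  "plan": [
    [0.3, [-0.01, -0.14, 0], 0],
    [0.3, [-0.02, -0.28, 0], 0],
    [0.3, [-0.03, -0.42, 0], 0],
    [0.3, [-0.04, -0.55, 0], 0],
    [0.3, [-0.047, -0.607, 0], 0]
  ]
}}

```text
t: 5.2
eef_pos: [0.4708, -0.2334, 0.1623]
eef_rot: [[-0.973, 0.232, 0.001], [0.232, 0.973, -0.0], [-0.001, -0.0, -1.0]]
contact_force: [-0.2, -0.6, -0.6]
opening: 0.483
grasp_force: 12.0
```

>>> {"method": "apply_moves", "body": {
  "plan": [
    [0.3, [0, 0, 0], 0],
    [0.3, [0, 0, -0.08], 0],
    [0.3, [0, 0, -0.16], 0],
    [0.3, [0, 0, -0.22], 0],
    [0.3, [0, 0, -0.25], 0]
  ]
}}

```text
t: 5.82
eef_pos: [0.4711, -0.2297, 0.061]
eef_rot: [[-0.973, 0.229, -0.001], [0.229, 0.973, 0.001], [0.001, 0.001, -1.0]]
contact_force: [0.1, 0.2, -0.3]
opening: 0.485
grasp_force: 12.0
```

Run:
```python
from h import *
s=state();p,d=get_image("wrist");C=cam("wrist",s);cv2.imwrite("pics/w2.png",p[:,:,::-1])
print(s["t"],s["eef_pos"],s["contact_force"],s["opening"])
P=cloud(d.astype(float),C);x,y,z=P[...,0],P[...,1],P[...,2];e=s["eef_pos"]
m=(np.hypot(x-e[0],y-e[1])<.03)&(z<e[2]+.06)&(z>.03)
print(np.percentile(z[m],[0,5,50,95]) if m.any() else 0)
```

```text
5.825 [ 0.4710773  -0.2296988   0.06099695] [ 0.09200305  0.19929151 -0.26254336] 0.48456984868411024
[0.04456203 0.05212336 0.08083302 0.1096301 ]
```

View pics/w2.png

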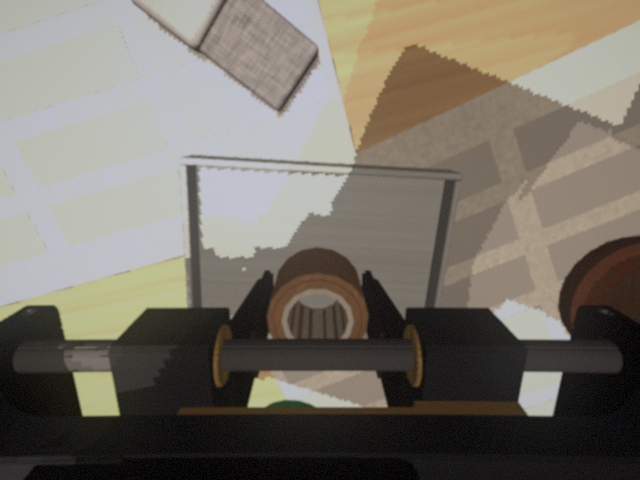

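The roll (318,305) hangs level in the grip, midway between the tray's side walls (columns 190 and 450). I'm lowering it gently until it touches.

>>> {"method": "apply_moves", "body": {
  "plan": [
    [0.3, [0, 0, -0.05], 0],
    [0.3, [0, 0, -0.08], 0],
    [0.3, [0, 0, -0.095], 0],
    [0.3, [0, 0, -0.1], 0],
    [0.3, [0, 0, -0.1], 0]
  ],
  "grip_force": 6
}}

```text
t: 6.5
eef_pos: [0.4713, -0.231, 0.022]
eef_rot: [[-0.973, 0.23, 0.0], [0.23, 0.973, -0.0], [-0.0, -0.0, -1.0]]
contact_force: [-0.1, -0.4, -1.9]
opening: 0.487
grasp_force: 6.0
```

>>> {"method": "apply_moves", "body": {
  "plan": [
    [0.3, [0, 0, -0.002], 0],
    [0.3, [0, 0, -0.003], 0],
    [0.3, [0, 0, -0.004], 0],
    [0.3, [0, 0, -0.004], 0]
  ]
}}

```text
t: 7.0
eef_pos: [0.4712, -0.2309, 0.0201]
eef_rot: [[-0.973, 0.23, 0.0], [0.23, 0.973, 0.0], [-0.0, 0.0, -1.0]]
contact_force: [-0.0, 0.1, -0.9]
opening: 0.489
grasp_force: 6.0
```

>>> {"method": "apply_moves", "body": {
  "plan": [
    [0.3, [0, 0, -0.002], 0],
    [0.3, [0, 0, -0.003], 0],
    [0.3, [0, 0, -0.003], 0]
  ]
}}

```text
t: 7.38
eef_pos: [0.4713, -0.2309, 0.0194]
eef_rot: [[-0.973, 0.23, 0.001], [0.23, 0.973, -0.0], [-0.001, -0.0, -1.0]]
contact_force: [-0.3, 0.9, 8.0]
opening: 0.489
grasp_force: 6.0
```

>>> {"method": "apply_moves", "body": {
  "plan": [
    [0.3, [0, 0, -0.002], 0],
    [0.3, [0, 0, -0.003], 0],
    [0.3, [0, 0, -0.003], 0]
  ]
}}

```text
t: 7.75
eef_pos: [0.4715, -0.231, 0.0183]
eef_rot: [[-0.973, 0.23, 0.001], [0.23, 0.973, -0.0], [-0.001, -0.0, -1.0]]
contact_force: [-0.2, 1.0, 9.1]
opening: 0.488
grasp_force: 6.0
```

The force reading shows the roll is on the floor, so I'm opening partway and then rising.

>>> {"method": "apply_moves", "body": {
  "plan": [
    [0.68, [0, 0, 0], 0],
    [0.68, [0, 0, 0], 0],
    [0.68, [0, 0, 0], 0],
    [0.68, [0, 0, 0], 0],
    [0.68, [0, 0, 0], 0]
  ]
}}

```text
t: 8.38
eef_pos: [0.4712, -0.2309, 0.0176]
eef_rot: [[-0.973, 0.23, -0.0], [0.23, 0.973, 0.0], [0.0, 0.0, -1.0]]
contact_force: [-0.6, -1.3, -0.6]
opening: 0.678
grasp_force: 0.0
```

>>> {"method": "apply_moves", "body": {
  "plan": [
    [0.68, [0, 0, 0.05], 0],
    [0.68, [0, 0, 0.12], 0],
    [0.68, [0, 0, 0.25], 0],
    [0.68, [0, 0, 0.4], 0],
    [0.68, [0, 0, 0.4], 0]
  ]
}}

```text
t: 9.0
eef_pos: [0.4725, -0.2317, 0.1817]
eef_rot: [[-0.973, 0.23, 0.006], [0.23, 0.973, -0.004], [-0.007, -0.002, -1.0]]
contact_force: [0.1, -0.0, 0.2]
opening: 0.68
grasp_force: 0.0
```

Run:
```python
from h import *
s=state();p,d=get_image("scene");cv2.imwrite("pics/s2.png",p[:,:,::-1])
print(s["t"],s["eef_pos"],s["contact_force"],s["opening"])
for n in("scene","wrist"):
    d=get_image(n)[1];P=cloud(d.astype(float),cam(n,state()));x,y,z=P[...,0],P[...,1],P[...,2]
    m=(np.hypot(x-.4715,y+.231)<.045)&(z>.034)&(z<.06)
    if m.sum()>5: print(n,cv2.minEnclosingCircle(np.c_[x[m],y[m]].astype(np.float32)*1000),np.percentile(z[m],[50,98]))
```

```text
9.0 [ 0.47246098 -0.23168611  0.18171015] [ 0.14633887 -0.01457265  0.2362256 ] 0.6800483774503057
scene ((470.1448974609375, -228.6387176513672), 24.953943252563477) [0.03895612 0.04269668]
wrist ((469.24615478515625, -230.8314971923828), 22.978601455688477) [0.0394655  0.04105863]
```

View pics/s2.png

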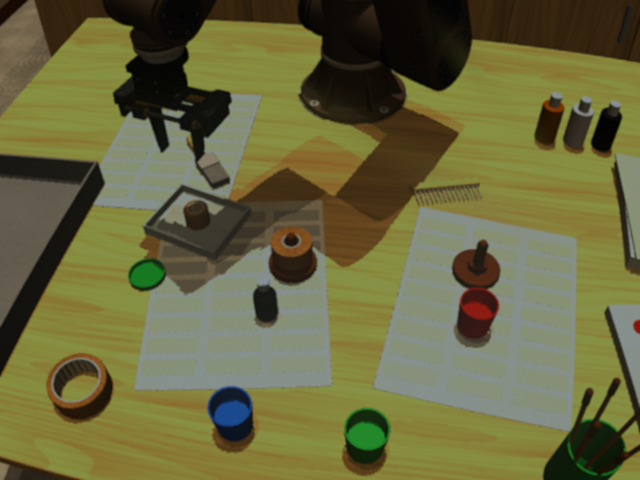

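The roll stands flat in the tray at (196,213), with its top at 40 mm as expected. The small post at (481,258) is bare, and the full roll at (292,250) hasn't moved.

```bash
python3 -c "from workcell import close_job;print(close_job())"
```

```text
the job is handed in; nothing more can be done
None
```

The small roll is off its post and standing flat on the tray floor, near the centre; the full roll is still on its own post, and I handed the job in at about 9 s of the 35 s allowed.

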